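# Park the rolling pin

### The arm

A 7-joint arm with a two-finger parallel gripper is mounted at the origin on the work surface. World frame = base frame: x ahead of the robot, y to its left, z up, the work surface at z = 0. Lengths are in mm, angles in rad, forces in N, time in s.
With the tool pointing down it reaches from about 400 to 850 mm from the base axis. Payload 4.4 kg.
Tool frame: the origin (TCP) lies on the centre line of the jaws, within the pads' length; the fingertips stand 19 mm ahead of it and the grasp point (between the pads) is the TCP; z points along the fingers, y is the line along which they close (so a half turn about z gives the same grasp; the last joint's range is limited). The gripper opens to 94 mm and grips with 3 to 60 N. Pads are 16 mm wide; open, the fingers measure 119 mm over their backs; the gripper's body (75 mm by 177 mm) begins 78 mm behind the grasp point.
Start: joints at [1.249, 0.628, 0.038, 1.517, -0.027, 0.996, -0.02], TCP at [164.49, -628.857, 224.478] pointing down, gripper open.
Joint ranges: [-3.06, 3.06], [-0.37, 2.12], [-1.25, 1.32], [0.18, 2.47], [-1.1, 4.24], [0.23, 1.98], [-2.94, 2.94]. Speed limits (rad/s): [2.57, 2.57, 3.14, 3.14, 3.14, 3.14, 3.14].

### API

Orientations are given as a unit quaternion [w, x, y, z].
In Python, from workcell import manip, get_image, camera_model gives the robot as it stands. The module is installed in compiled form; this text tells all that it offers. Calls block until the motion is done:
- manip.movep(position, orientation): joint-space move of the TCP to a pose.
- manip.move_l(position, attitude=None, velocity=150): straight line of the TCP; attitude=None keeps the orientation; velocity is the mean speed in mm/s.
- manip.movej(angles): joint-space move.
- manip.set_gripper(opening, f_grip=None): finger opening in mm; f_grip is the grip in N (None keeps the last); returns when the fingers have stopped.
- manip.sleep(seconds).
- manip.solve_ik(position, orientation): joint angles nearest the present ones, or None.
- get_image(name): name is "side" or "top"; returns the picture (420x560x3 uint8, blue, green, red); there is no depth.
- camera_model(name): a dict with "camera_matrix" (3x3 intrinsics, pixels), "R" (3x3) and "t" (3): a world point X has camera coordinates R X + t. Camera axes: x right, y down, z forward; pixel columns grow to the right and rows downward; lengths in mm; the calibration is good to about 2 mm. A picture is of the moment at which its call begins. camera_model takes no time and is no camera call.
A pose or a line that the arm cannot do raises manip.MotionError and nothing moves.
- manip.job_done(): hands the job in; it is judged then, once.
Readings, each from a call of its own:
- manip.current_time_s(): time.
- manip.current_qpos(): joint angles.
- manip.current_joint_vel(): joint speeds.
- manip.current_effort(): joint torques, N m.
- manip.current_eef_pos(): TCP position.
- manip.current_eef_rot(): TCP orientation.
- manip.current_force(): force on the tool from outside, world axes, zero at the start.
- manip.current_moment(): the same for the moment, N m.
- manip.current_grip_width(): finger opening in mm.
- manip.current_grip_force(): force on a finger pad.
Only numpy, scipy, OpenCV 4.12 (cv2) and the standard library are available. Lean on these libraries where they do the work, as an engineer would, in place of code of your own. Each camera call takes 0.05 s, during which the arm holds its last target. There are 200 camera calls.

### The job

Clear the working half of the dough board: with fingertips on top of the rolling pin, roll it along the board until its barrel lies centred over the dark strip let into the wood, in line with the strip, and leave it there at rest. Only push it from above: do not pinch, lift or shove it from low down, keep it on the board, and leave everything else where it stands.

Things in the scene. Friction and masses are not known exactly. Their poses are not given: they have to be found in the camera images.
- board: light wooden dough board, fixed to the steel counter, 340 (its x) x 460 (its y) x 20 mm thick; origin at the centre of its underside, on the counter; its flat top is 20 mm above the counter
- strip: dark wood strip let in flush with the board's top (it cannot be felt), 300 mm long (its x) and 30 mm wide (its y), across the board near one side; origin at its centre, on the board's top; its x is parallel to the board's x
- pin: loose wooden rolling pin, 400 g, lying 100 to 200 mm from the strip, about parallel to it. Barrel 50 mm in diameter, 190 long; a dark handle, 26 x 50, at each end. Origin at the barrel's centre, 45 mm above the counter (barrel top at 70); x along the pin, y and z turn as it rolls. Soon stops after slow rolling; a fingertip carrying its top along without slip travels twice as far as the pin
- jar: small glass jar with a steel lid, 48 mm in diameter, 70 mm high, standing on the board near its +y edge; origin at the centre of its underside; not to be moved
- cutter: steel ring cutter, 60 mm in diameter, 35 mm high, standing on the board near its -y edge; origin at the centre of its underside; not to be moved
- cup: white paper cup, 74 mm across the rim, 85 mm high, on the counter; origin at the centre of its underside; not to be moved
- bottle: amber glass bottle, 62 mm in diameter, 200 mm high, on the counter; origin at the centre of its underside; not to be moved
- bowl: steel bowl, 130 mm across the rim, 50 mm high, on the counter; origin at the centre of its underside; not to be moved
- turner: spatula, 260 mm long, lying on the counter; origin under its middle, x along it; not to be moved

How it is judged:
By the outcome, as a careful person would: the job done as asked, in the order asked, and still so for the second after the job is handed in, with the robot touching nothing.
It also fails if it takes over 67 s, if anything falls off the work surface, if the arm or the gripper's body presses on something with over 40 N, if the wrist force passes 120 N, or if a joint passes its speed limit or range.

## Working session

There is one attempt and no reset: what is moved stays moved. The work goes in short steps, each a Python script; the robot and the scene stay as the last script left them, time stands still between calls to the robot, and variables do not carry over. Pictures are saved under pics/ and viewed, at most 10 in all, crops included, and the job is handed in when it is done.

```bash
mkdir -p pics
python3 - <<'E'
from workcell import manip,get_image,camera_model
import cv2
for n in("top","side"):
    cv2.imwrite(f"pics/{n}0.png",get_image(n)); m=camera_model(n); print(n,m["camera_matrix"],m["R"],m["t"])
print(manip.current_time_s(),manip.current_eef_rot())
E
```

```text
top [[383.83056663   0.         277.47999814]
 [  0.         383.83056663 207.75921827]
 [  0.           0.           1.        ]] [[-0.0131551  -0.99948787  0.02917077]
 [-0.98631562  0.00817585 -0.16466529]
 [ 0.16434247 -0.03093778 -0.98591805]] [ -11.24126621  547.35047406 1000.7200856 ]
side [[420.13809706   0.         280.6160815 ]
 [  0.         420.13809706 207.18307613]
 [  0.           0.           1.        ]] [[-0.94697195 -0.32098955  0.01448562]
 [-0.1840703   0.50498236 -0.84327394]
 [ 0.26336714 -0.80122314 -0.53728877]] [ 488.38337271  165.31281993 1004.62621705]
0.1 [-8.23480439e-04  9.91831153e-01  1.27554997e-01 -9.63199750e-05]
```

View pics/top0.png

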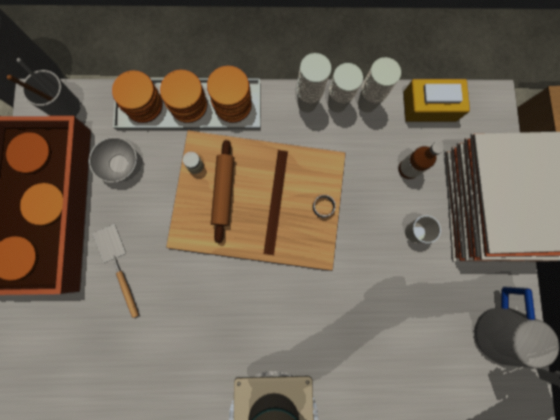

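View pics/side0.png

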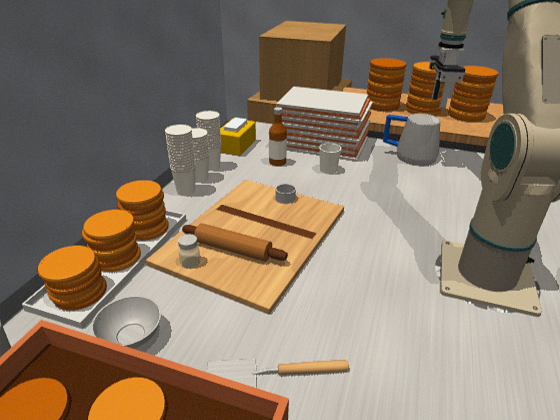

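The top view shows the pin at about (222,190), the strip at about (276,203), the jar at (193,161) and the cutter at (323,206). Next I'll enlarge the board area.

Run:
```python
import cv2
for n,(x,y,w,h) in dict(top=(160,120,195,150)).items():
    i=cv2.imread(f"pics/{n}0.png")[y:y+h,x:x+w]; cv2.imwrite("pics/crop.png",cv2.resize(i,None,fx=4,fy=4,interpolation=cv2.INTER_CUBIC))
```

```text
(no output)
```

View pics/crop.png

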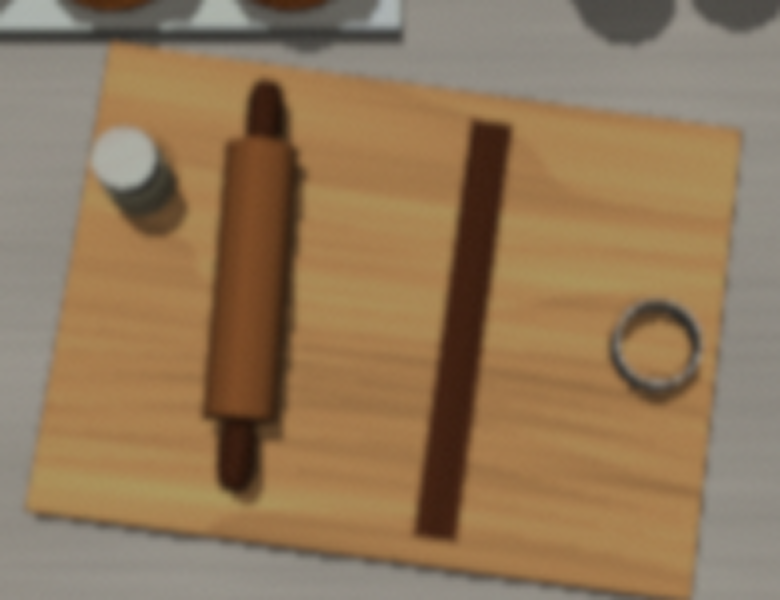

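The crop shows the strip corners at (471,122), (511,125), (457,539) and (415,534). The pin's barrel corners are at (228,140), (293,146), (270,418) and (205,414), and the handle tips are at (266,81) and (236,491).

```bash
cat > h.py <<'E'
import numpy as np
from workcell import manip,get_image,camera_model
def px2w(pts,z,n="top"):
    m=camera_model(n); K,R,t=(np.array(m[k],float) for k in("camera_matrix","R","t"))
    c=-R.T@t; out=[]
    for u,v in pts:
        d=R.T@np.linalg.solve(K,[u,v,1]); out.append((c+d*(z-c[2])/d[2])[:2])
    return np.array(out)
def w2px(P,n="top"):
    m=camera_model(n); q=np.array(m["R"])@np.array(P)+np.array(m["t"]).ravel(); q=np.array(m["camera_matrix"])@q; return q[:2]/q[2]
def crop(pts,o=(160,120),s=4): return (np.array(pts,float)+.5)/s-.5+np.array(o)
E
python3 - <<'E'
from h import *
np.set_printoptions(precision=1,suppress=True)
s=px2w(crop([(471,122),(511,125),(457,539),(415,534)]),20); print("strip",s,s.mean(0))
a=(s[0]+s[1]-s[2]-s[3])/2; print(np.linalg.norm(a),np.arctan2(a[1],a[0]).round(4),np.linalg.norm(s[0]-s[1]))
b=px2w(crop([(228,140),(293,146),(270,418),(205,414)]),45); c=b.mean(0); a2=(b[0]+b[1]-b[2]-b[3])/2
print("pin",c,np.linalg.norm(a2),np.arctan2(a2[1],a2[0]).round(4),np.linalg.norm(b[0]-b[1]))
h=px2w(crop([(266,81),(236,491)]),45); d=h[0]-h[1]; print("tips",h.mean(0),np.linalg.norm(d),np.arctan2(d[1],d[0]).round(4))
u=a/np.linalg.norm(a); v=np.array([-u[1],u[0]]); print("rel along,across",(c-s.mean(0))@u,(c-s.mean(0))@v)
k=px2w(crop([(110,42),(742,128),(690,598),(28,512)]),20);print("board",k,np.linalg.norm(k[0]-k[1]),np.linalg.norm(k[1]-k[2]),k.mean(0),np.arctan2(*(k[0]+k[1]-k[2]-k[3])[::-1]))
print("jar",px2w(crop([(125,160)]),90),"cutter",px2w(crop([(656,345)]),55))
E
```

```text
strip [[718.9 -19.8]
 [716.5 -48.5]
 [422.2  -6.3]
 [425.9  22.3]] [570.9 -13.1]
296.6451615111679 -0.1426 28.74438624211205
pin [600.7 134.4] 191.36600370760496 -0.0714 45.264161587885
tips [597.9 132.9] 286.9035725748334 -0.0609
rel along,across 8.536708015088887 150.16633577588107
board [[ 779.5  238.6]
 [ 713.7 -214.9]
 [ 380.3 -165. ]
 [ 443.9  285.5]] 458.2030955959345 337.1028679899492 [579.3  36. ] -0.143679738292633
jar [[670.8 211.8]] cutter [[ 549.8 -142.1]]
```

```bash
cat >> h.py <<'E'
import cv2
S0=np.array([570.9,-13.1]); SA=-0.143
U=np.array([np.cos(SA),np.sin(SA)]); V=np.array([-U[1],U[0]])
def find_pin(img):
    hsv=cv2.cvtColor(img,cv2.COLOR_BGR2HSV).astype(int)
    m=((hsv[...,0]<16)&(hsv[...,1]>130)&(hsv[...,2]>65)&(hsv[...,2]<165)).astype(np.uint8)
    roi=np.zeros_like(m); roi[135:265,175:345]=1
    n,l,st,ce=cv2.connectedComponentsWithStats(cv2.morphologyEx(m*roi,cv2.MORPH_OPEN,np.ones((3,3))))
    k=1+np.argmax(st[1:,4]); 
    big=[c for c in cv2.findContours((l==k).astype(np.uint8),cv2.RETR_EXTERNAL,cv2.CHAIN_APPROX_NONE)[0]]
    w=px2w(max(big,key=len)[:,0,:],45).astype(np.float32)
    (c,sz,_),bx=cv2.minAreaRect(w),cv2.boxPoints(cv2.minAreaRect(w))
    e=max((bx[1]-bx[0],bx[2]-bx[1]),key=np.linalg.norm); e=e*np.sign(e[0])
    c=np.array(c); r=c-S0
    return c,np.arctan2(e[1],e[0]),sorted(sz),(r@U,r@V)
def quat(yaw):  # tool down, tool y along the pin
    h=(yaw+FL*np.pi/2)/2; return [0,np.cos(h),np.sin(h),0]
FL=1
E
python3 - <<'E'
import h; from h import *
np.set_printoptions(precision=2,suppress=True)
print(find_pin(cv2.imread("pics/top0.png")))
i=cv2.cvtColor(cv2.imread("pics/top0.png"),cv2.COLOR_BGR2HSV)
print(i[190,212:235].tolist(), i[200,270:282].tolist())
for f in(1,-1):
    h.FL=f
    for p,a in (([600,134,140],-.07),([571,-13,89],-.2)): print(f,manip.solve_ik(p,quat(a)))
E
```

```text
(array([605.16, 131.64]), np.float32(-0.08229247), [60.20935821533203, 205.91819763183594], (np.float64(13.286533408340969), np.float64(148.14963329613533)))
[[16, 136, 152], [15, 146, 122], [14, 162, 96], [12, 174, 97], [13, 175, 105], [13, 175, 108], [13, 174, 114], [12, 174, 119], [13, 174, 123], [13, 175, 124], [13, 173, 122], [12, 174, 120], [12, 173, 118], [13, 174, 114], [13, 176, 110], [12, 174, 104], [13, 177, 95], [12, 174, 82], [12, 167, 67], [13, 162, 60], [15, 143, 80], [17, 134, 120], [18, 127, 154]] [[16, 139, 136], [14, 156, 93], [11, 179, 67], [10, 186, 63], [10, 181, 62], [10, 181, 62], [10, 181, 62], [10, 183, 60], [10, 185, 58], [10, 177, 62], [13, 160, 83], [15, 143, 123]]
1 [-0.05  0.7  -0.36  1.69  0.32  0.81 -0.62]
1 [ 0.12  0.71 -0.23  1.85  0.26  0.61 -0.47]
-1 [ 0.31  0.91 -1.06  1.68  0.88  1.1   2.05]
-1 [-0.38  0.78  0.57  1.87 -0.64  0.69 -2.77]
```

```bash
sed -i 's/<16)&(hsv\[...,1\]>130)&(hsv\[...,2\]>65)&(hsv\[...,2\]<165)/<15)\&(hsv[...,1]>158)\&(hsv[...,2]>74)\&(hsv[...,2]<135)/' h.py
cat >> h.py <<'E'
def nrm(a): return np.array([np.sin(a),-np.cos(a)])
def go(c,s,a,z,v=150): manip.move_l([*(c+s*nrm(a)),z],quat(a),v)
E
python3 - <<'E'
from h import *
np.set_printoptions(precision=2,suppress=True)
print(find_pin(cv2.imread("pics/top0.png")))
c=np.array([600.,133.5]); a=-0.07
p=manip.current_eef_pos(); manip.move_l([p[0],p[1],340],None,300)
manip.movep([*(c-5*nrm(a)),300],quat(a)); print(manip.current_time_s())
go(c,-5,a,98,200); manip.sleep(.1); print(manip.current_force())
for z in (92,90,89,88,87,86):
    go(c,-5,a,z,40); manip.sleep(.05); f=manip.current_force(); print(z,f,manip.current_eef_pos()[2])
    if f[2]>12: break
print(manip.current_time_s(),manip.current_moment())
cv2.imwrite("pics/s1.png",get_image("side")[150:350,100:400].repeat(2,0).repeat(2,1))
E
```

```text
(array([603.14, 134.77]), np.float32(-0.07383007), [42.93106460571289, 195.27182006835938], (np.float64(10.834973147324604), np.float64(150.95844011060066)))
3.725
[0.47 0.53 0.71]
92 [-0.39  0.09  0.31] 91.96206276025737
90 [ 0.08 -0.64 -0.23] 89.93473853187461
89 [-0.07 -0.05  1.5 ] 89.2597474525018
88 [-0.98  0.33  8.77] 89.12494766563616
87 [-3.5  -0.05 13.65] 88.9668924953305
6.5333 [-0.03  0.85 -0.07]
```

View pics/s1.png

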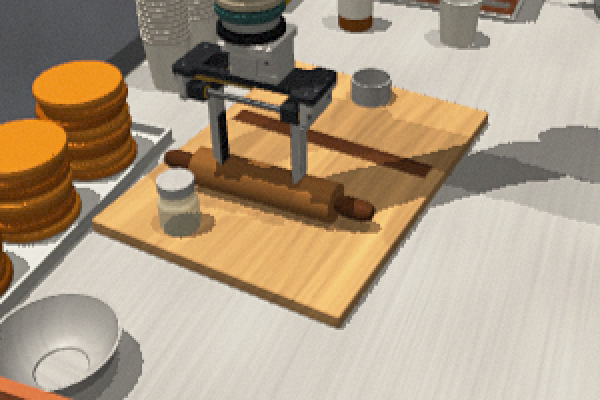

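The fingers are standing on the barrel: their tips meet the barrel top at about crop px (222,160) and (298,180). Contact came at the expected height. Next I'll try one stroke with a yaw, then look.

```bash
cat >> h.py <<'E'
def look():
    p=manip.current_eef_pos(); manip.move_l([p[0],p[1],150],None,300)
    manip.movep([430,p[1]-230 if p[1]>60 else p[1]+230,200],quat(-.1)); img=get_image("top"); return find_pin(img),img
E
python3 - <<'E'
from h import *
np.set_printoptions(precision=2,suppress=True)
c=np.array([600.,133.5]); a=-0.07
p=manip.current_eef_pos()
q=(c-5*nrm(a))+24*nrm(a-.05)
manip.move_l([*q,87],quat(a-.1),50); print(manip.current_force(),manip.current_moment(),manip.current_eef_pos())
r,img=look(); print(r,manip.current_time_s()); cv2.imwrite("pics/t1.png",img[110:280,150:360].repeat(3,0).repeat(3,1))
E
```

```text
[ 0.35  0.05 13.37] [0.08 0.6  0.07] [598.8  115.29  88.97]
(array([601.66, 124.4 ]), np.float32(-0.07206184), [44.83667755126953, 197.82826232910156], (np.float64(10.854212948360626), np.float64(140.47763184234586))) 8.7417
```

View pics/t1.png

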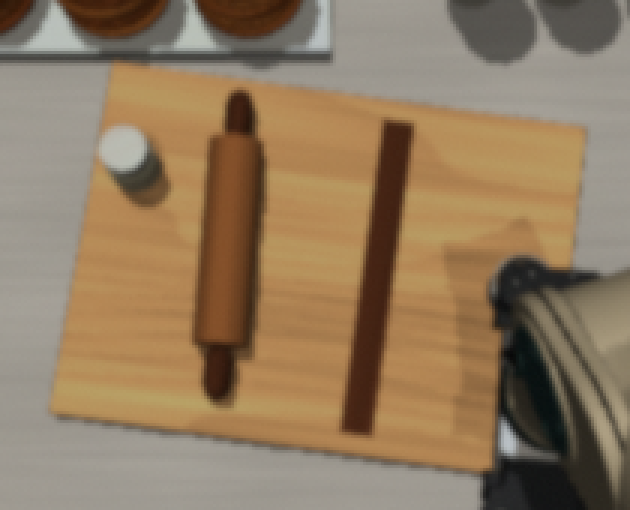

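The pin rolled about 11 mm and its centre is now near (603,124), but its yaw didn't change at this load. I'll press harder with the fingers offset toward one barrel end, which unloads the board contact at the other end.

```bash
cat >> h.py <<'E'
def stroke(c,a0,a1,sh=0,zp=84,s0=-5,s1=15,ax=0,v=50,a=None):
    """press at offset sh along the pin; tool yaw a0->a1; across s0->s1 (finger, rel. to pin), axial drag ax"""
    a=a0 if a is None else a; u=np.array([np.cos(a),np.sin(a)])
    p=c+sh*u+s0*nrm(a); e=c+(sh+ax)*u+s1*nrm(a)
    manip.move_l([*p,96],quat(a0),250); manip.move_l([*p,zp],quat(a0),50); f0=manip.current_force()
    manip.move_l([*e,zp],quat(a1),v); f1,m1=manip.current_force(),manip.current_moment()
    manip.move_l([*e,96],quat(a1),80); return f0,f1,m1
E
python3 - <<'E'
from h import *
np.set_printoptions(precision=2,suppress=True)
c=np.array([600.6,123.5])
manip.movep([634,130,130],quat(-.03))
print(stroke(c,-.02,-.14,sh=34,a=-.072))
r,img=look(); print(r,manip.current_time_s())
E
```

```text
(array([-2.48,  0.51, 20.89]), array([-1.62, -0.75, 21.58]), array([0.13, 1.44, 0.03]))
(array([601.6 , 118.42]), np.float32(-0.07091628), [44.135501861572266, 197.84461975097656], (np.float64(11.640737630687187), np.float64(134.5537466732565))) 13.075
```

Tip friction alone won't yaw the pin. Next I'll set the tips on opposite sides of its crown, still from above, so that turning the tool gives a real couple.

Run:
```python
from h import *
np.set_printoptions(precision=2,suppress=True)
c=np.array([599.5,118]); a=-.072
manip.movep([625,118,130],quat(a+.35))
print(stroke(c,a+.35,a+.15,sh=25,zp=84.5,s0=0,s1=0,v=1 and 20,a=a))
r,img=look(); print(r,manip.current_time_s()); cv2.imwrite("pics/t2.png",img[110:280,150:360].repeat(3,0).repeat(3,1))
```

```text
(array([-0.33, -1.41, 10.9 ]), array([ 0.52, -0.32, 14.83]), array([-0.2 ,  0.34, -0.16]))
(array([602.3 , 123.66]), np.float32(-0.2000104), [44.5999870300293, 199.00531005859375], (np.float64(11.587064107862943), np.float64(139.8388661101978))) 17.1417
```

View pics/t2.png

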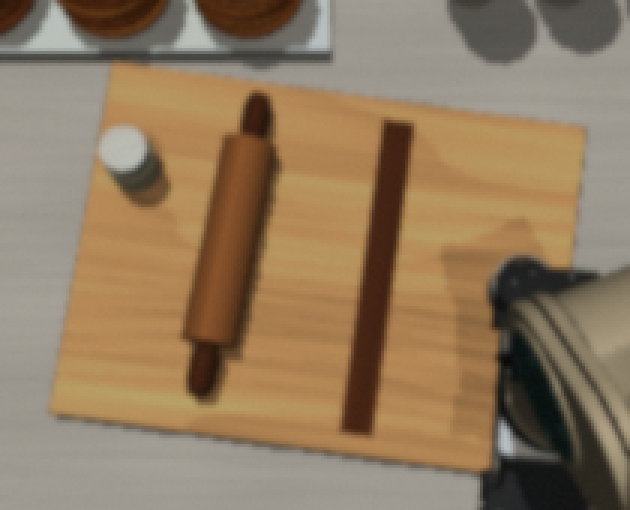

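The yaw worked: the pin is now at about -0.20 rad (handle tips at crop px (258,93) and (202,398)). That over-yaw relative to the strip also cancels the along-strip offset while rolling. Now for the rolling strokes.

Run:
```python
from h import *
np.set_printoptions(precision=2,suppress=True)
f=lambda p:(np.array(p)+.5)/3-.5+[150,110]
h=px2w(f([(258,93),(202,398)]),45); b=px2w(f([(225,135),(272,140),(233,348),(184,340)]),45)
for q in(h.mean(0),b.mean(0)): print(q,(q-S0)@U,(q-S0)@V)
s=px2w(f([(384,121),(413,125),(373,435),(342,431)]),20).mean(0); print("strip",s)
c=np.array([601,123.]); a=-.20
manip.movep([*(c-7*nrm(a)),120],quat(a))
for k in range(4):
    r=stroke(c,a,a,zp=87.3,s0=-7,s1=18,v=60); c=c+12.2*nrm(a)
print(r,manip.current_time_s(),c)
r,img=look(); print(r,manip.current_time_s()); cv2.imwrite("pics/t3.png",img[110:280,150:360].repeat(3,0).repeat(3,1))
```

```text
[596.8 121.7] 6.421548877713871 137.11708614942165
[599.48 123.39] 8.833743354732622 139.16655012693928
strip [570.29 -13.53]
(array([-1.8 ,  1.01, 12.75]), array([-2.11,  0.45, 15.13]), array([ 0.13,  0.69, -0.  ])) 23.925 [591.3   75.17]
(array([593.66,  74.81]), np.float32(-0.19542328), [43.09046173095703, 199.00210571289062], (np.float64(10.000922664184493), np.float64(90.25722574540526))) 25.4083
```

Run:
```python
from h import *
np.set_printoptions(precision=2,suppress=True)
c=np.array([591.2,74.3]); a=-.197
manip.movep([*(c-7*nrm(a)),120],quat(a))
for k in range(5):
    r=stroke(c,a,a,zp=87.3,s0=-7,s1=18,v=60); c=c+12.4*nrm(a)
r,img=look(); print(c,r,manip.current_time_s()); cv2.imwrite("pics/t4.png",img[110:280,150:360].repeat(3,0).repeat(3,1))
```

```text
[579.06  13.5 ] (array([581.11,  13.16]), np.float32(-0.19386563), [44.35149002075195, 196.70220947265625], (np.float64(6.361066617609963), np.float64(27.450640356840292))) 35.025
```

View pics/t4.png

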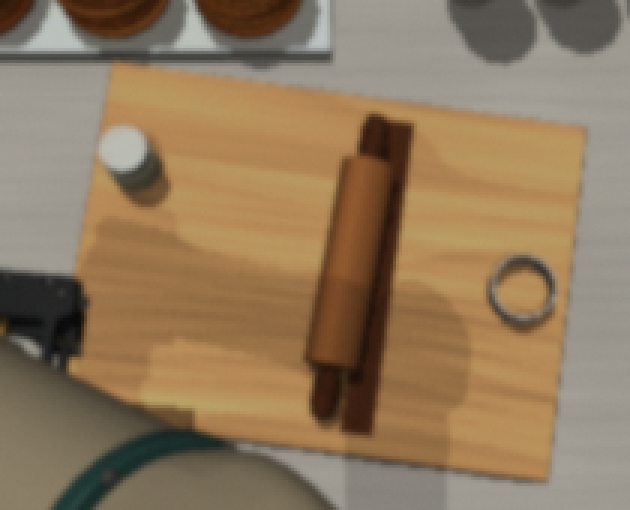

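The pin is parallel to the strip to within about 0.05 rad and about 27 mm short of it, with its barrel corners at crop px (343,155), (391,158), (355,368) and (306,360). I'll yaw it back by 0.05 and look again.

Run:
```python
from h import *
np.set_printoptions(precision=2,suppress=True)
c=np.array([579.2,13.]); a=-.195; u=np.array([np.cos(a),np.sin(a)])
manip.movep([*(c+25*u),120],quat(a-.35))
stroke(c,a-.35,-.421,sh=25,zp=84.5,s0=0,s1=0,v=20,a=a)
r,img=look(); print(r,manip.current_time_s()); cv2.imwrite("pics/t5.png",img)
```

```text
(array([580.52,  10.59]), np.float32(-0.06774804), [44.65203094482422, 194.73382568359375], (np.float64(6.148318480572936), np.float64(24.823195614990393))) 38.875
```

Run:
```python
from h import *
np.set_printoptions(precision=2,suppress=True)
c=np.array([578.4,10.3]); a=-.068; u=np.array([np.cos(a),np.sin(a)])
manip.movep([*(c+25*u),120],quat(a+.35))
stroke(c,a+.35,a+.265,sh=25,zp=84.5,s0=0,s1=0,v=20,a=a)
r,img=look(); print(r,manip.current_time_s()); cv2.imwrite("pics/t6.png",img)
```

```text
(array([581.18,  12.11]), np.float32(-0.12693305), [44.713714599609375, 195.01148986816406], (np.float64(6.583776770623606), np.float64(26.41479201689964))) 42.7
```

Run:
```python
from h import *
np.set_printoptions(precision=2,suppress=True)
c=np.array([579,11.7]); a=-.13
manip.movep([*(c-7*nrm(a)),120],quat(a))
for k in range(2):
    stroke(c,a,a,zp=87.3,s0=-7,s1=18.9,v=60); c=c+12.85*nrm(a)
r,img=look(); print(r,manip.current_time_s()); cv2.imwrite("pics/t7.png",cv2.resize(img[110:280,150:360],None,fx=3.5,fy=3.5,interpolation=cv2.INTER_CUBIC))
```

```text
(array([579.22, -15.02]), np.float32(-0.12632187), [45.85186767578125, 196.7941131591797], (np.float64(8.50376693356351), np.float64(-0.7114576747165096))) 48.0667
```

View pics/t7.png

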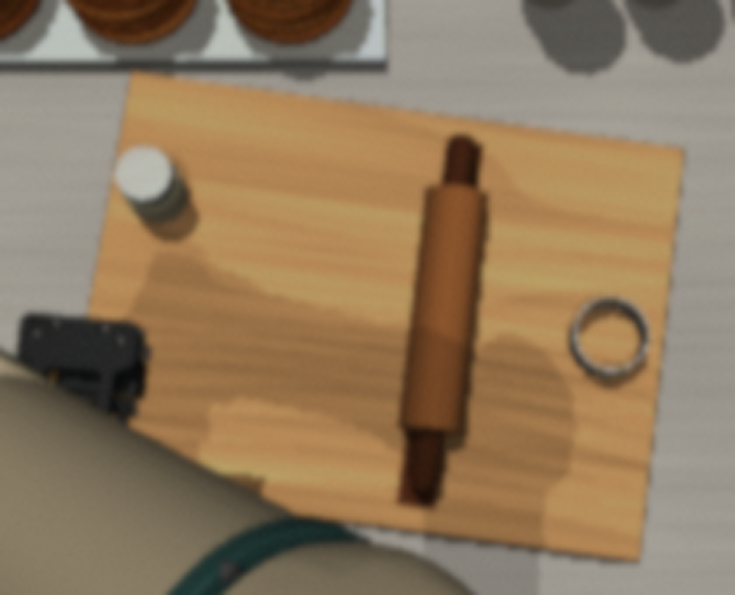

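The barrel lies over the strip, with corners at crop px (427,187), (486,192), (463,433) and (402,430) and handle tips at (461,136) and (425,503). Now a check by calibration.

Run:
```python
from h import *
np.set_printoptions(precision=3,suppress=True)
f=lambda p:(np.array(p)+.5)/3.5-.5+[150,110]
for P in([(461,136),(425,503)],[(456.5,189.5),(432.5,431.5)]):
    q=px2w(f(P),45); d=q[0]-q[1]; r=q.mean(0)-(S0+[-.3,-.2]); print(q.mean(0),np.linalg.norm(d),np.arctan2(d[1],d[0]),r@U,r@V)
```

```text
[569.652 -14.294] 293.2914307219426 -0.10877203764193095 -0.7968371059670801 -1.1184806364434057
[574.89  -15.351] 193.80457600751672 -0.10989949319550968 4.53800034407324 -1.4183338585730492
```

The offsets are about 2 mm along and -1 mm across, and the pin is about 0.025 rad short of the strip's direction. I'll make one small yaw trim using the calibrated response.

Run:
```python
from h import *
np.set_printoptions(precision=3,suppress=True)
c=np.array([575,-14.8]); a=-.119; u=np.array([np.cos(a),np.sin(a)])
manip.movep([*(c+25*u),120],quat(a+.35))
stroke(c,a+.35,a+.32,sh=25,zp=84.5,s0=0,s1=0,v=20,a=a)
r,img=look(); print(r,manip.current_time_s()); cv2.imwrite("pics/t8.png",cv2.resize(img[110:280,150:360],None,fx=3.5,fy=3.5,interpolation=cv2.INTER_CUBIC))
```

```text
(array([579.247, -15.244]), np.float32(-0.14139426), [45.994659423828125, 196.76809692382812], (np.float64(8.566885724382493), np.float64(-0.9326983945468139))) 51.875
```

View pics/t8.png

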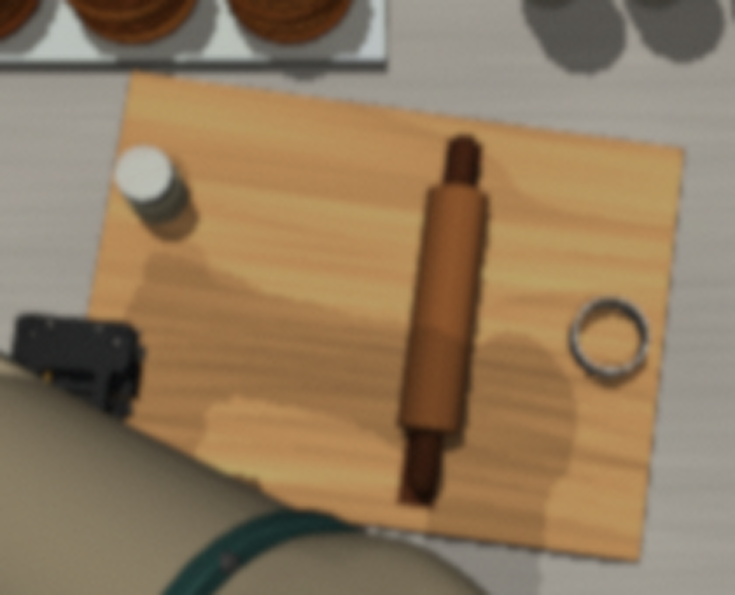

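The yaw is now about -0.14 rad, matching the strip. The barrel is centred to about 1 mm across and a few mm along, and the pin is at rest with the jar and cutter unmoved, so I'm handing the job in.

```bash
python3 -c "
from workcell import manip
print(manip.job_done(),manip.current_time_s())"
```

```text
the job is handed in; nothing more can be done
the job is handed in; nothing more can be done
```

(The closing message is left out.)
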